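Set the snap trap and slide it to the wall

ROBOT

A 6-joint arm with a two-finger parallel gripper is mounted at the origin on a cart in front of the work surface, level with it; the furniture and walls round the work are solid. World frame = base frame: x ahead of the robot, y to its left, z up, the work surface at z = 0. Lengths are in m, angles in rad, forces in N, time in s.
With the tool pointing down it reaches from about 0.3 to 0.95 m from the base axis. Payload 3.1 kg.
Tool frame: the origin (TCP) lies at the very end of the fingers, on their centre line; the grasp point (between the pads) lies 19 mm behind it; x points along the fingers, y is the direction in which the jaws open and shut, and the axes are right-handed (so a half turn about x gives the same grasp; the last joint's range is limited). The gripper opens to 85 mm and grips with 20 to 120 N. Pads are 22 mm wide; open, the fingers measure 114 mm over their backs; the gripper's body (76 mm by 85 mm) begins 54 mm behind the grasp point. The pads swing forward as they close: fully open they stand 13 mm farther back than shut.
Start: joints at [1.122, 0.308, 1.634, -0, 1.2, -0.07], TCP at [0.231, 0.581, 0.231] pointing down, gripper open.
Joint ranges: [-3.06, 3.06], [-0.79, 1.96], [0.05, 2.63], [-1.19, 4.34], [0.05, 2.64], [-2.94, 2.94]. Speed limits (rad/s): [2.79, 2.79, 3.14, 3.14, 3.14, 3.14].

INTERFACE

Orientations are given as a unit quaternion [x, y, z, w].
In Python, from plant import arm, imaging gives the robot as it stands. The module is installed in compiled form; this text tells all that it offers.
- The arm moves only by the tool play_rows, never from a script. Its argument "targets" is a list of rows, each an object of numbers: "x", "y", "z": the shift along the tool's x, y, z in mm; "wx", "wy", "wz": the turn, a rotation vector about the tool's x, y, z in degrees; "gripper": the gripper command: -1 is fully open, 1 is shut, values between are in proportion. A call has 1 to 8 rows; each row is the pose to reach, as a shift and turn from the pose commanded when the call began, along the tool's axes at that moment; what a row does not reach only later rows make up. A row lasts 1/10 s, in which the tool goes at most 50 mm and 8.59 degrees, less where a joint would pass 70% of its speed; a pose out of reach is approached as far as the arm can. A call with a gripper value outside its range is refused whole. The fingers move at their own pace and stop on an object; "force" is the grip in N (left out, the last holds). Time passes only in rows, so rows that repeat a pose let the fingers close. It gives the time, the measured TCP pose, the force and the opening at its end, in the units of the state.
- arm.get_obs(): the state, without advancing time (a new reading comes with each control period).
- imaging.camera(name): name is "side" or "top"; returns the picture (384x512x3 uint8, blue, green, red); there is no depth.
- imaging.calibration(name): a dict with "camera_matrix" (3x3 intrinsics, pixels), "k1" (the pictures are not rectified: a ray, as slopes to the right and down, at radius r is drawn at 1 + k1 r^2 times it, then the intrinsics apply), "eye" and "orientation" of the camera in the world. Camera axes: x right, y up, looking along -z (the intrinsics and any distortion apply to the point x, -y, -z); pixel columns grow to the right and rows downward; lengths in m; the calibration is good to about 2 mm. A picture is of the moment at which its call begins. calibration takes no time and is no camera call.
- arm.job_done(): hands the job in, once; it reports no verdict.
The state is a dict: "time": time; "q": joint angles; "qd": joint speeds; "joint_efforts": joint torques, N m; "position": TCP position; "tcp_rot": TCP orientation; "contact_force": force on the tool from outside, world axes, zero at the start; "ft_torque": the same for the moment, N m; "finger_gap": finger opening in m.
Only numpy, scipy, OpenCV 4.12 (cv2) and the standard library are available. Lean on these libraries where they do the work, as an engineer would, in place of code of your own. Each camera call takes 0.05 s, during which the arm holds its last target.

TASK

Closing-time pest control: set the snap trap on the worktop by pressing its lever down until the jaw is caught open, and ease off so that it stays set. Leave the trap standing set with its treadle end up against the upstand of the back wall and square to it, anywhere in the clear stretch between the kettle and the sauce bottles. Slide the trap along the worktop, do not lift it, and do not push the bowls, mug or kettle about.

Things in the scene. Friction and masses are not known exactly. Their poses are not given: they have to be found in the camera images.
- trap: Loose plastic snap trap, about 0.35 kg. Black base 170 long (its x) x 76 wide (its y); origin at the centre of its underside. +x is the treadle (biting) end, -x the lever end. Floor 6 thick, side rails 17 high, biting block across the +x end 18 high, flat rear wall across the -x end 22 high. Numbers in mm in this frame hold for all its parts.
- axle (a point): Middle of the steel axle along the trap's y, at x = -20, z = 44, between two black cheeks (y = +-32 to 38, up to z = 52). The red jaw and lever are one moulding turning on it. Jaw: U-frame 58 wide to the front, reaching x = +80, z = 24 when shut; set, it stands up at 40 degrees, its tip at x = +53, z = 102.
- jaw (a joint): Angle of the sprung jaw and lever, rad. 0 = snapped shut (start). Pressing the lever down raises the jaw; at about 0.90 it clicks past the treadle's catch, the stop is at 1.08. Let back, a caught jaw rests at 0.895, an uncaught one springs to 0. Spring 0.25 N m shut, 0.45 N m at the stop: 6 N at the lever's end at first, 8 to 15 N at the end of the press.
- lever_pad (a point): Middle of the grooved pad on the upper face of the red lever (46 wide, 62 from axle to end, 5 thick). Shut: x = -58, z = 79, the lever slanting up to the rear, its end at x = -68, z = 85. Set: x = -71, z = 36. At the stop: x = -69, z = 27. A fingertip pressed straight down at x = -67 works the whole travel, some 50 to 55.
- treadle (a point): Top of the bait cup on the yellow treadle (x = +18 to +60, z = 17 to 32, between the jaw's sides). When the trap is set, about 2 N down here frees the catch and the jaw snaps shut: do not touch it.
- trap_front (a point): Centre of the upright face at the treadle end, 10 above the underside, x = +85 in the trap's frame.
- trap_rear (a point): Centre of the flat upright rear face of the base, 11 above the underside, x = -85 in the trap's frame; 76 wide, 22 high, nothing overhangs it: the place to push the trap.
- wall_face (a point): A point on the front face of the upstand, the 50 high strip along the foot of the back wall. The face is upright and runs along the world y direction; its x (away from the robot) is the x of this point all along.
- kettle: Pink electric kettle, 149 x 207 x 225, standing on its white power base by the wall at the left; it does not move. Origin about the centre of its foot.
- bowl_bird: White porcelain bowl with a dark rim, 127 across, 64 high, at the left front. Loose. Origin under its centre.
- bowl_ribbed: Ribbed porcelain bowl with a brown rim, 123 across, 60 high, at the left. Loose. Origin under its centre.
- mug_1: Yellow mug, 78 x 113 with its handle, 102 high, at the left front. Loose. Origin under its middle.

How it is judged:
By the outcome, as a careful person would: the job done as asked, in the order asked, and still so for the second after the job is handed in, with the robot touching nothing.
It also fails if it takes over 54 s, if anything falls off the work surface, if the arm or the gripper's body presses on something with over 40 N, if the wrist force passes 120 N, or if a joint passes its speed limit or range.

## Working session

There is one attempt and no reset: what is moved stays moved. The work goes in short steps, Python scripts to look and compute and a tool call to move; the robot and the scene stay as the last step left them, time stands still between calls to the robot, and variables do not carry over. Pictures are saved under pics/ and viewed, and the job is handed in when it is done.

Besides the shell and the picture viewer there is one more tool, called after ">>>" as name([rows], argument=value, ...), one row to a line, values as JSON. play_rows: Moves the arm, as the interface text tells. Its arguments: {"type":"object","properties":{"targets":{"type":"array","items":{"type":"object","properties":{"x":{"type":"number"},"y":{"type":"number"},"z":{"type":"number"},"wx":{"type":"number"},"wy":{"type":"number"},"wz":{"type":"number"},"gripper":{"type":"number"}}}},"force":{"type":"number"}},"required":["targets"]}

```bash
mkdir -p pics; ls
python3 - <<'E'
from plant import arm, imaging
import cv2
for n in ("side","top"):
    c=imaging.calibration(n); print(n,c)
    cv2.imwrite(f"pics/{n}0.png",imaging.camera(n))
print(arm.get_obs())
E
```

```text
pics
side {'camera_matrix': array([[404.18770115,   0.        , 254.78283325],
       [  0.        , 404.18770115, 191.28821045],
       [  0.        ,   0.        ,   1.        ]]), 'k1': -0.0433343903800452, 'eye': array([ 0.45051079, -0.63137737,  0.72420959]), 'orientation': array([ 0.46105423, -0.02609761, -0.06131427,  0.88486636])}
top {'camera_matrix': array([[464.29038935,   0.        , 257.39511971],
       [  0.        , 464.29038935, 194.39328715],
       [  0.        ,   0.        ,   1.        ]]), 'k1': 0.05914063135075841, 'eye': array([0.35776196, 0.27243262, 1.37664217]), 'orientation': array([-0.06162971,  0.05616134,  0.71277795, -0.69641603])}
{'time': 0.1, 'q': array([ 1.12228215e+00,  3.08937665e-01,  1.63507493e+00,  1.59171848e-05,
        1.19970931e+00, -6.96901081e-02]), 'qd': array([-2.22486003e-04, -6.49121652e-04, -4.17360852e-03, -5.85270285e-04,
        6.99815847e-05,  1.00366005e-03]), 'joint_efforts': array([-2.78856942e-04, -4.16400611e+01, -2.77647185e+01, -7.80709001e-06,
        3.90667454e-03, -3.49078744e-05]), 'position': array([0.23082861, 0.57999738, 0.23014217]), 'tcp_rot': array([ 0.13241071,  0.69465742, -0.13386338,  0.69426153]), 'contact_force': array([-0.66538784, -0.01378124,  0.35490164]), 'ft_torque': array([-0.02129809, -0.02829525, -0.02760466]), 'finger_gap': 0.08532055726309418}
```

View pics/side0.png

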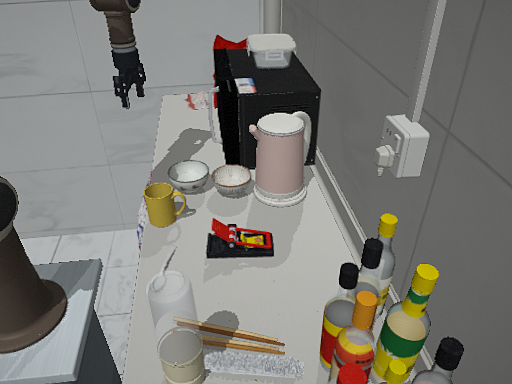

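View pics/top0.png

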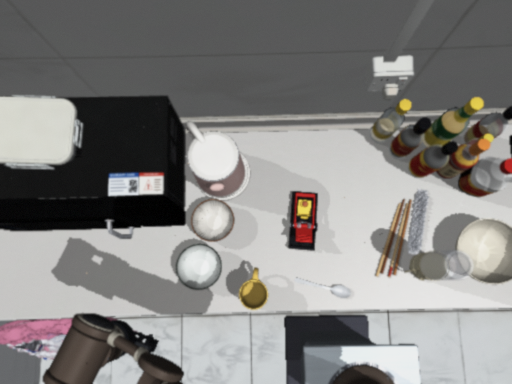

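Both views show the trap at about (303,221) in the top picture and (240,241) in the side picture. Its treadle end is toward the wall and the stretch ahead of it is clear. Next I'll measure.

```bash
cat > h.py <<'E'
import numpy as np, cv2
from scipy.spatial.transform import Rotation as R
from plant import arm, imaging
def ray(n,uv):
    c=imaging.calibration(n); K=c['camera_matrix']
    uv=np.asarray(uv,float); d=(uv-K[:2,2])/[K[0,0],K[1,1]]
    s=d.copy()
    for _ in range(20): s=d/(1+c['k1']*(s@s))
    v=R.from_quat(c['orientation']).apply([s[0],-s[1],-1.])
    return c['eye'],v
def onz(n,uv,z):
    e,v=ray(n,uv); return e+v*(z-e[2])/v[2]
def proj(n,p):
    c=imaging.calibration(n); K=c['camera_matrix']
    q=R.from_quat(c['orientation']).inv().apply(np.asarray(p)-c['eye'])
    s=np.array([q[0],-q[1]])/-q[2]; s=s*(1+c['k1']*(s@s))
    return s*[K[0,0],K[1,1]]+K[:2,2]
def tri(u1,u2):
    a,u=ray('top',u1); b,v=ray('side',u2)
    A=np.stack([u,-v],1); t=np.linalg.lstsq(A,b-a,rcond=None)[0]
    p,q=a+u*t[0],b+v*t[1]; return (p+q)/2,np.linalg.norm(p-q)
E
python3 - <<'E'
from h import *
t=cv2.imread('pics/top0.png'); s=cv2.imread('pics/side0.png')
cv2.imwrite('pics/tz.png',cv2.resize(t[180:260,265:345],None,fx=7,fy=7,interpolation=cv2.INTER_CUBIC))
cv2.imwrite('pics/sz.png',cv2.resize(s[205:270,195:285],None,fx=8,fy=8,interpolation=cv2.INTER_CUBIC))
# dark mask in top
g=t.max(2); m=((g<70)*255).astype(np.uint8); hsv=cv2.cvtColor(t,cv2.COLOR_BGR2HSV)
sat=((hsv[...,1]>150)&(hsv[...,2]>90)).astype(np.uint8)*255
mm=(m|sat); roi=np.zeros_like(mm); roi[180:260,270:340]=mm[180:260,270:340]
c=max(cv2.findContours(roi,0,2)[0],key=cv2.contourArea)
r=cv2.minAreaRect(c); b=cv2.boxPoints(r); print(r); 
for p in b: print(p,onz('top',p,0.02))
# upstand edges along top column
for col in (280,303,330,360): print(col,t[100:140,col].mean(1).astype(int))
E
```

```text
((303.1284484863281, 220.44552612304688), (26.760286331176758, 56.14046096801758), 3.5763344764709473)
[288.02338 247.62646] [0.42748184 0.1950229  0.02      ]
[291.52533 191.59534] [0.59222427 0.17908772 0.02      ]
[318.23352 193.26459] [0.58530948 0.10041489 0.02      ]
[314.73157 249.29572] [0.42100774 0.11793152 0.02      ]
280 [ 84  84  85  86  87  86  85  87  86  87  87  88  87  90 106 133 146 154
 169 159 114  93  91  92 100 123 156 174 178 177 170 170 189 196 198 197
 198 199 198 197]
303 [ 85  85  86  86  87  88  86  86  87  88  87  87  88  95 120 146 157 172
 172 150 109  92  92  93 111 144 168 178 177 173 174 190 197 196 196 197
 198 199 197 198]
330 [ 87  89  90  88  90  88  89  90  89  90  89  89  96 121 144 150 158 170
 149 105  91  92  94 106 134 161 175 180 180 187 194 196 198 198 197 197
 199 198 198 198]
360 [ 89  88  90  89  90  90  90  89  89  89  89  93 112 137 149 161 169 147
 108  92  90  93 103 131 160 175 178 171 147 114 113 116 120 138 166 189
 198 198 198 198]
```

View pics/tz.png

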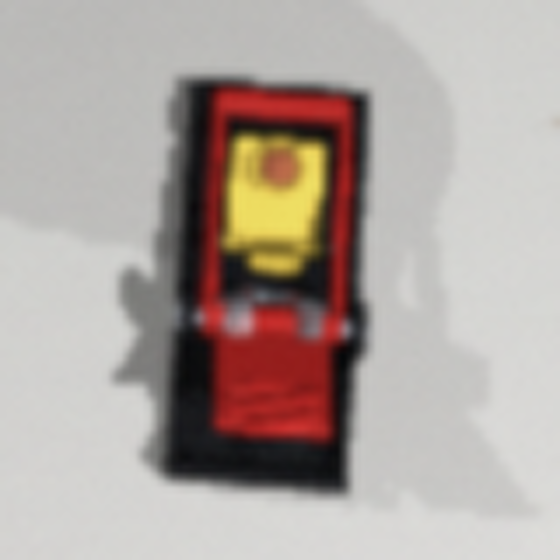

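View pics/sz.png

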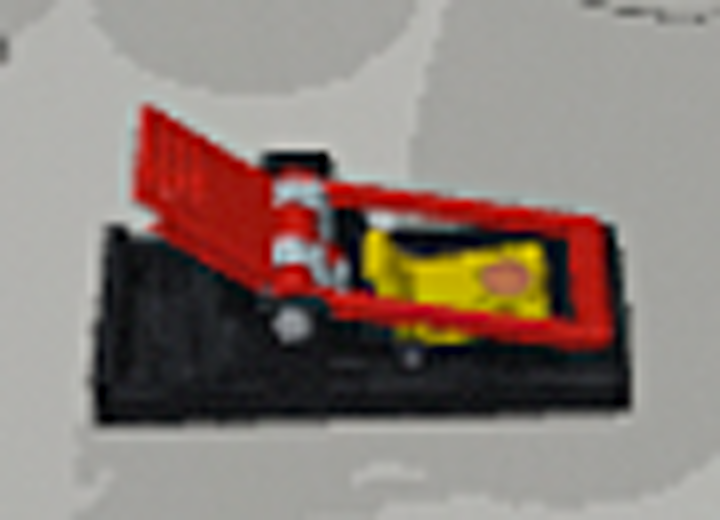

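Run:
```python
from h import *
t=cv2.imread('pics/top0.png'); s=cv2.imread('pics/side0.png')
cv2.imwrite('pics/tw.png',cv2.resize(t[95:150,240:370],None,fx=6,fy=6,interpolation=cv2.INTER_CUBIC))
cv2.imwrite('pics/sw.png',cv2.resize(s[170:280,290:400],None,fx=5,fy=5,interpolation=cv2.INTER_CUBIC))
T=lambda x,y:(265+x/7-.43,180+y/7-.43); S=lambda x,y:(195+x/8-.44,205+y/8-.44)
for n,a,b in [('lever-y',(331,440),(135,197)),('lever+y',(215,430),(145,105)),('axle-y',(347,328),(292,322)),
  ('front-y',(369,92),(628,395)),('rear+y top',(170,465),(110,228)),('jawtip',(284,100),(600,272)),('jaw-y tip',(352,97),(605,340)),('rear-y top',(347,490),(100,395))]:
    p,e=tri(T(*a),S(*b)); print(n,p.round(4),round(e,4))
for a,z in [((369,92),.018),((347,490),.022),((180,80),.018),((163,470),0)]: print(a,onz('top',T(*a),z).round(4))
for a,z in [((628,408),0),((97,422),0),((110,228),.022)]: print('side',a,onz('side',S(*a),z).round(4))
```

```text
lever-y [0.4381 0.1323 0.0833] 0.002
lever+y [0.4432 0.1779 0.0825] 0.0022
axle-y [0.4848 0.1188 0.0384] 0.0016
front-y [0.5883 0.1018 0.0091] 0.0012
rear+y top [0.4305 0.1924 0.0208] 0.0031
jawtip [0.584  0.1398 0.0275] 0.0016
jaw-y tip [0.5829 0.111  0.0251] 0.0025
rear-y top [0.4215 0.1192 0.015 ] 0.002
(369, 92) [0.5874 0.1029 0.018 ]
(347, 490) [0.4202 0.1199 0.022 ]
(180, 80) [0.5945 0.1826 0.018 ]
(163, 470) [0.4312 0.1943 0.    ]
side (628, 408) [ 0.5884  0.1052 -0.    ]
side (97, 422) [0.4205 0.123  0.    ]
side (110, 228) [0.429  0.1908 0.022 ]
```

View pics/tw.png

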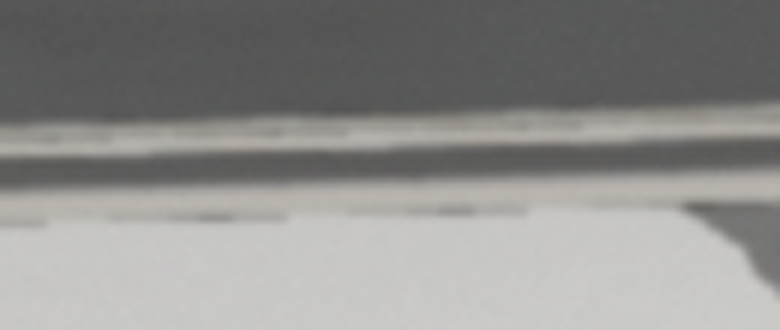

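View pics/sw.png

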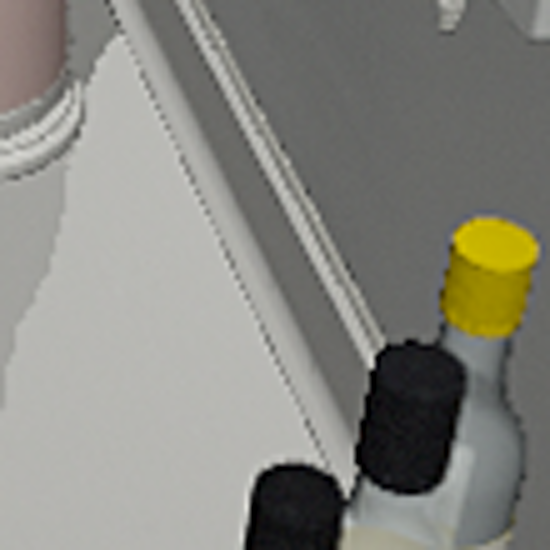

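Run:
```python
from h import *
TT=lambda x,y:(240+x/6-.42,95+y/6-.42); S=lambda x,y:(290+x/5-.4,170+y/5-.4)
def xz(a,b):
    e,u=ray('top',a); f,v=ray('side',b); e,u,f,v=[k[[0,2]] for k in(e,u,f,v)]
    t=np.linalg.solve(np.stack([u,-v],1),f-e); return e+u*t[0]
for a in [(200,218),(450,211)]:
  print('foot top',onz('top',TT(*a),0))
  for b in [(188,160),(240,285),(300,415)]:
    print('foot',xz(TT(*a),S(*b)),onz('side',S(*b),0))
for a in [(200,187),(450,178)]:
  for b in [(155,40),(205,140),(290,310)]: print('upper',xz(TT(*a),S(*b)))
for p in [(248,178),(385,135)]: print(onz('top',p,.02))
```

```text
foot top [0.78623445 0.22839112 0.        ]
foot [0.78143478 0.01542088] [0.78863458 0.30923876 0.        ]
foot [ 0.7891077 -0.0092315] [0.78484593 0.19184772 0.        ]
foot [ 0.78970145 -0.01113916] [0.78456334 0.08721645 0.        ]
foot top [0.7865258  0.10054398 0.        ]
foot [0.78230017 0.01356734] [0.78863458 0.30923876 0.        ]
foot [ 0.79000923 -0.01118433] [0.78484593 0.19184772 0.        ]
foot [ 0.79060581 -0.01309977] [0.78456334 0.08721645 0.        ]
upper [0.80019279 0.00774974]
upper [0.79901536 0.01139272]
upper [0.79713912 0.01719784]
upper [ 8.04135777e-01 -3.29020261e-04]
upper [0.8029345  0.00337667]
upper [0.80102041 0.00928126]
[0.63646887 0.30727377 0.02      ]
[ 0.75789307 -0.10685332  0.02      ]
```

Run:
```python
from h import *
TT=lambda x,y:(240+x/6-.42,95+y/6-.42); S=lambda x,y:(290+x/5-.4,170+y/5-.4)
def xz(a,b):
    e,u=ray('top',a); f,v=ray('side',b); e,u,f,v=[k[[0,2]] for k in(e,u,f,v)]
    t=np.linalg.solve(np.stack([u,-v],1),f-e); return e+u*t[0]
for a in [(200,154),(450,145)]:
  for b in [(185,10),(240,110),(300,220),(357,330)]: print('dark top',xz(TT(*a),S(*b)))
for z in (0,.01,.02,.05):
  print(z,[onz('top',TT(200,y),z)[0].round(4) for y in (218,187,154,122)],[onz('side',S(*p),z)[0].round(4) for p in [(240,285),(205,140),(240,110),(300,220)]])
```

```text
dark top [0.79708257 0.0690494 ]
dark top [0.79458365 0.07648716]
dark top [0.79258108 0.08244761]
dark top [0.79317295 0.08068598]
dark top [0.80051299 0.06256452]
dark top [0.79796978 0.07011274]
dark top [0.79593191 0.07616108]
dark top [0.79653419 0.07437353]
0 [np.float64(0.7862), np.float64(0.8027), np.float64(0.8203), np.float64(0.8374)] [np.float64(0.7848), np.float64(0.8046), np.float64(0.8352), np.float64(0.8365)]
0.01 [np.float64(0.7831), np.float64(0.7995), np.float64(0.8169), np.float64(0.8339)] [np.float64(0.7802), np.float64(0.7997), np.float64(0.8299), np.float64(0.8312)]
0.02 [np.float64(0.78), np.float64(0.7962), np.float64(0.8136), np.float64(0.8304)] [np.float64(0.7756), np.float64(0.7948), np.float64(0.8246), np.float64(0.8259)]
0.05 [np.float64(0.7707), np.float64(0.7865), np.float64(0.8035), np.float64(0.82)] [np.float64(0.7618), np.float64(0.7801), np.float64(0.8087), np.float64(0.8099)]
```

```bash
cat >> h.py <<'E'
def plan(p,tool_y=None):
    o=arm.get_obs(); Rt=R.from_quat(o['tcp_rot']); M=Rt.as_matrix()
    ty=np.array([0,1.,0]) if tool_y is None else np.array(tool_y,float)
    if ty@M[:,1]<0 and tool_y is None: ty=-ty
    x=np.array([0,0,-1.]); G=np.stack([x,ty,np.cross(x,ty)],1)
    print('axes x,y,z:',M.T.round(3).tolist()); print('pos',o['position'].round(4),'t',o['time'],'F',o['contact_force'].round(2),'gap',round(o['finger_gap'],4),'q6',o['q'][5].round(3))
    print('shift mm',(M.T@(np.array(p)-o['position'])*1000).round(1),'turn deg',np.rad2deg((Rt.inv()*R.from_matrix(G)).as_rotvec()).round(2))
E
python3 -c "
from h import *
plan([.4415,.156,.15]); plan([.4415,.156,.15],[0,-1,0])"
```

```text
axes x,y,z: [[-0.001, -0.002, -1.0], [0.37, 0.929, -0.002], [0.929, -0.37, -0.0]]
pos [0.2308 0.58   0.2301] t 0.1 F [-0.67 -0.01  0.35] gap 0.0853 q6 -0.07
shift mm [  80.8 -315.9  352.6] turn deg [-21.71  -0.03   0.12]
axes x,y,z: [[-0.001, -0.002, -1.0], [0.37, 0.929, -0.002], [0.929, -0.37, -0.0]]
pos [0.2308 0.58   0.2301] t 0.1 F [-0.67 -0.01  0.35] gap 0.0853 q6 -0.07
shift mm [  80.8 -315.9  352.6] turn deg [1.5829e+02 1.7000e-01 5.0000e-02]
```

>>> play_rows([
  {"x": 0,"y": -30,"z": 35,"wx": -2,"gripper": 1},
  {"x": 0,"y": -60,"z": 68,"wx": -4,"gripper": 1},
  {"x": 0,"y": -90,"z": 100,"wx": -6.5,"gripper": 1},
  {"x": 0,"y": -120,"z": 135,"wx": -9,"gripper": 1},
  {"x": 0,"y": -150,"z": 168,"wx": -11,"gripper": 1},
  {"x": 0,"y": -180,"z": 200,"wx": -13,"gripper": 1},
  {"x": 0,"y": -210,"z": 235,"wx": -15,"gripper": 1},
  {"x": 0,"y": -240,"z": 268,"wx": -17,"gripper": 1},
])

```text
$.targets[0]: bad value
```

```bash
python3 -c "
from h import *
plan([.4415,.156,.15])"
```

```text
axes x,y,z: [[-0.001, -0.002, -1.0], [0.37, 0.929, -0.002], [0.929, -0.37, -0.0]]
pos [0.2308 0.58   0.2301] t 0.1 F [-0.67 -0.01  0.35] gap 0.0853 q6 -0.07
shift mm [  80.8 -315.9  352.6] turn deg [-21.71  -0.03   0.12]
```

>>> play_rows([
  {"x": 0,"y": -30,"z": 35,"wx": -2,"wy": 0,"wz": 0,"gripper": 1},
  {"x": 0,"y": -60,"z": 68,"wx": -4,"wy": 0,"wz": 0,"gripper": 1},
  {"x": 0,"y": -90,"z": 100,"wx": -6.5,"wy": 0,"wz": 0,"gripper": 1},
  {"x": 0,"y": -120,"z": 135,"wx": -9,"wy": 0,"wz": 0,"gripper": 1},
  {"x": 0,"y": -150,"z": 168,"wx": -11,"wy": 0,"wz": 0,"gripper": 1},
  {"x": 0,"y": -180,"z": 200,"wx": -13,"wy": 0,"wz": 0,"gripper": 1},
  {"x": 0,"y": -210,"z": 235,"wx": -15,"wy": 0,"wz": 0,"gripper": 1},
  {"x": 0,"y": -240,"z": 268,"wx": -17,"wy": 0,"wz": 0,"gripper": 1},
])

```text
time: 0.9
position: [0.3917, 0.2567, 0.231]
tcp_rot: [0.028, 0.707, -0.028, 0.707]
contact_force: [0.5, 0.3, -0.1]
finger_gap: -0.0001
```

```bash
python3 -c "
from h import *
plan([.4415,.156,.15])"
```

```text
axes x,y,z: [[-0.0, -0.0, -1.0], [0.08, 0.997, -0.0], [0.997, -0.08, -0.0]]
pos [0.3917 0.2567 0.231 ] t 0.9 F [ 0.54  0.35 -0.11] gap -0.0001 q6 -1.003
shift mm [ 81.  -96.4  57.8] turn deg [-4.6  -0.    0.01]
```

>>> play_rows([
  {"x": 0,"y": -32,"z": 19,"wx": -2,"wy": 0,"wz": 0,"gripper": 1},
  {"x": 0,"y": -64,"z": 38,"wx": -4,"wy": 0,"wz": 0,"gripper": 1},
  {"x": 20,"y": -96,"z": 58,"wx": -4.6,"wy": 0,"wz": 0,"gripper": 1},
  {"x": 50,"y": -96,"z": 58,"wx": -4.6,"wy": 0,"wz": 0,"gripper": 1},
  {"x": 81,"y": -96,"z": 58,"wx": -4.6,"wy": 0,"wz": 0,"gripper": 1},
  {"x": 100,"y": -96,"z": 58,"wx": -4.6,"wy": 0,"wz": 0,"gripper": 1},
  {"x": 115,"y": -96,"z": 58,"wx": -4.6,"wy": 0,"wz": 0,"gripper": 1},
  {"x": 115,"y": -96,"z": 58,"wx": -4.6,"wy": 0,"wz": 0,"gripper": 1},
])

```text
time: 1.7
position: [0.4387, 0.1573, 0.1136]
tcp_rot: [0.0, 0.709, -0.001, 0.705]
contact_force: [-0.9, 0.5, -0.3]
finger_gap: -0.0001
```

```bash
python3 -c "
from h import *
plan([.4415,.156,.04])
s=imaging.camera('side');t=imaging.camera('top')
a=cv2.resize(s[130:270,160:300],None,fx=4,fy=4);b=cv2.resize(t[180:260,265:345],None,fx=3,fy=3)
cv2.imwrite('pics/s1.png',a);cv2.imwrite('pics/t1.png',b)"
```

```text
axes x,y,z: [[-0.006, -0.002, -1.0], [0.002, 1.0, -0.002], [1.0, -0.002, -0.006]]
pos [0.4387 0.1573 0.1136] t 1.7 F [-0.9   0.53 -0.34] gap -0.0001 q6 -1.318
shift mm [73.6 -1.2  3.3] turn deg [-0.12 -0.35  0.09]
```

View pics/s1.png

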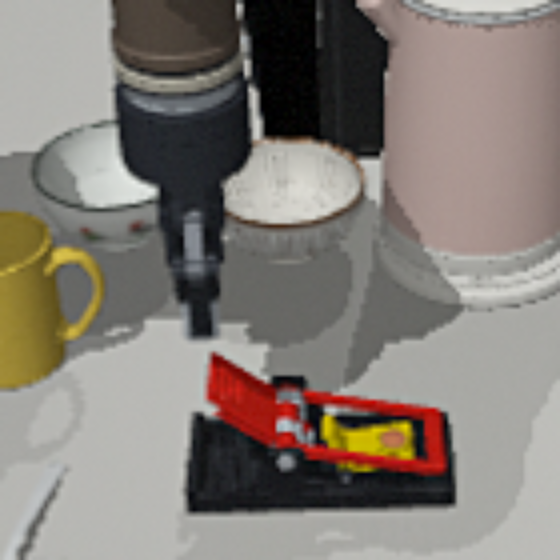

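>>> play_rows([
  {"x": 10,"y": -1,"z": 3,"wx": 0,"wy": -0.35,"wz": 0,"gripper": 1},
  {"x": 20,"y": -1,"z": 3,"wx": 0,"wy": -0.35,"wz": 0,"gripper": 1},
  {"x": 28,"y": -1,"z": 3,"wx": 0,"wy": -0.35,"wz": 0,"gripper": 1},
  {"x": 36,"y": -1,"z": 3,"wx": 0,"wy": -0.35,"wz": 0,"gripper": 1},
  {"x": 44,"y": -1,"z": 3,"wx": 0,"wy": -0.35,"wz": 0,"gripper": 1},
  {"x": 52,"y": -1,"z": 3,"wx": 0,"wy": -0.35,"wz": 0,"gripper": 1},
  {"x": 60,"y": -1,"z": 3,"wx": 0,"wy": -0.35,"wz": 0,"gripper": 1},
  {"x": 60,"y": -1,"z": 3,"wx": 0,"wy": -0.35,"wz": 0,"gripper": 1},
])

```text
time: 2.6
position: [0.4419, 0.1571, 0.0552]
tcp_rot: [0.001, 0.707, -0.001, 0.707]
contact_force: [-4.7, 1.0, 6.6]
finger_gap: -0.0003
```

```bash
python3 -c "
from h import *
plan([.4415,.156,.038])
s=imaging.camera('side')
a=cv2.resize(s[130:270,160:300],None,fx=4,fy=4)
cv2.imwrite('pics/s2.png',a)"
```

```text
axes x,y,z: [[0.001, -0.0, -1.0], [0.002, 1.0, -0.0], [1.0, -0.002, 0.001]]
pos [0.4419 0.1571 0.0552] t 2.6 F [-4.73  1.01  6.6 ] gap -0.0003 q6 -1.319
shift mm [17.2 -1.1 -0.4] turn deg [-0.13  0.03  0.03]
```

View pics/s2.png

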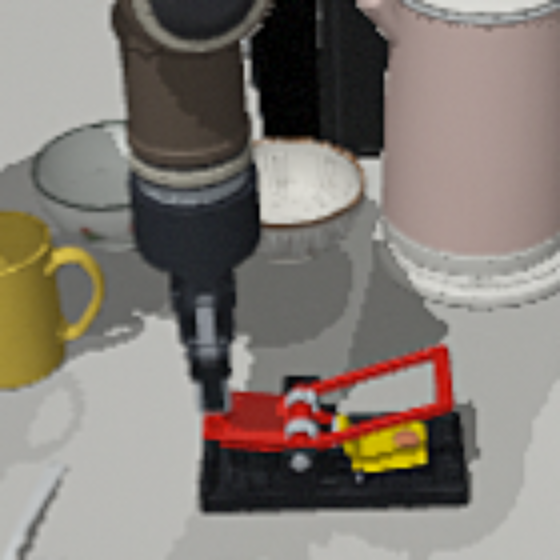

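>>> play_rows([
  {"x": 5,"y": 0,"z": 0,"wx": 0,"wy": 0,"wz": 0,"gripper": 1},
  {"x": 10,"y": 0,"z": 0,"wx": 0,"wy": 0,"wz": 0,"gripper": 1},
  {"x": 14,"y": 0,"z": 0,"wx": 0,"wy": 0,"wz": 0,"gripper": 1},
  {"x": 17,"y": 0,"z": 0,"wx": 0,"wy": 0,"wz": 0,"gripper": 1},
  {"x": 17,"y": 0,"z": 0,"wx": 0,"wy": 0,"wz": 0,"gripper": 1},
])

```text
time: 3.15
position: [0.4427, 0.1572, 0.039]
tcp_rot: [0.001, 0.706, -0.001, 0.708]
contact_force: [-5.2, 1.3, 9.0]
finger_gap: -0.0002
```

```bash
python3 -c "
from h import *
plan([.4415,.156,.033])
s=imaging.camera('side')
a=cv2.resize(s[130:270,160:300],None,fx=5,fy=5)[0:600]
cv2.imwrite('pics/s3.png',cv2.resize(s[190:270,190:290],None,fx=7,fy=7,interpolation=2))"
```

```text
axes x,y,z: [[0.002, -0.0, -1.0], [0.002, 1.0, -0.0], [1.0, -0.002, 0.002]]
pos [0.4427 0.1572 0.039 ] t 3.15 F [-5.15  1.25  8.97] gap -0.0002 q6 -1.319
shift mm [ 6.  -1.2 -1.2] turn deg [-0.12  0.11  0.02]
```

View pics/s3.png

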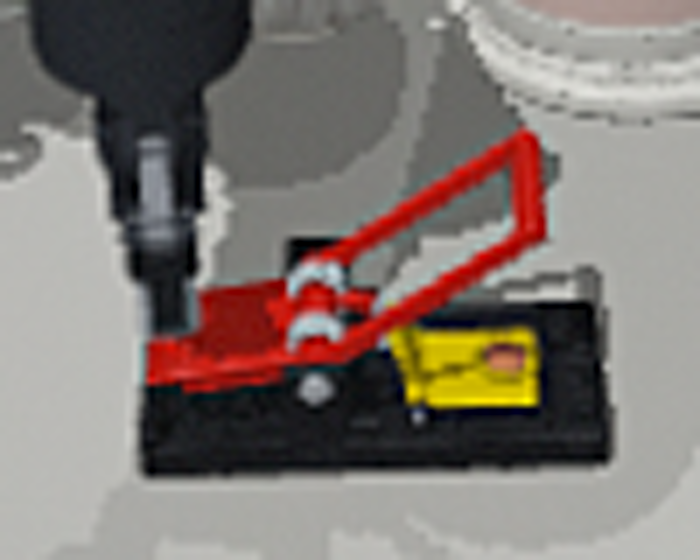

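>>> play_rows([
  {"x": 2,"y": 0,"z": 0,"wx": 0,"wy": 0,"wz": 0,"gripper": 1},
  {"x": 4,"y": 0,"z": 0,"wx": 0,"wy": 0,"wz": 0,"gripper": 1},
  {"x": 6,"y": 0,"z": 0,"wx": 0,"wy": 0,"wz": 0,"gripper": 1},
  {"x": 6,"y": 0,"z": 0,"wx": 0,"wy": 0,"wz": 0,"gripper": 1},
])

```text
time: 3.6
position: [0.4436, 0.1572, 0.0335]
tcp_rot: [0.001, 0.706, -0.001, 0.708]
contact_force: [-4.0, -0.7, 9.2]
finger_gap: 0.0006
```

```bash
python3 -c "
from h import *
plan([.4415,.156,.033])
s=imaging.camera('side')
cv2.imwrite('pics/s4.png',cv2.resize(s[190:270,190:290],None,fx=7,fy=7,interpolation=2))"
```

```text
axes x,y,z: [[0.004, -0.0, -1.0], [0.002, 1.0, -0.0], [1.0, -0.002, 0.004]]
pos [0.4436 0.1572 0.0335] t 3.6 F [-4.02 -0.67  9.25] gap 0.0006 q6 -1.319
shift mm [ 0.5 -1.2 -2.1] turn deg [-0.1   0.21  0.02]
```

View pics/s4.png

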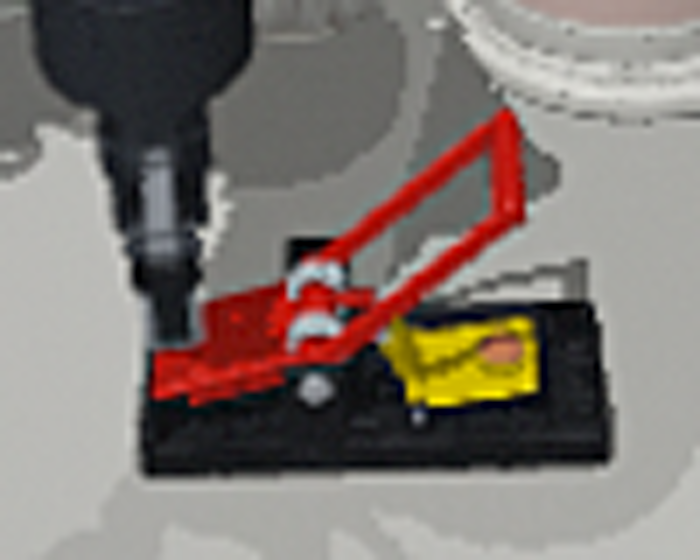

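>>> play_rows([
  {"x": 2,"y": 0,"z": 0,"wx": 0,"wy": 0,"wz": 0,"gripper": 1},
  {"x": 4,"y": 0,"z": 0,"wx": 0,"wy": 0,"wz": 0,"gripper": 1},
  {"x": 4,"y": 0,"z": 0,"wx": 0,"wy": 0,"wz": 0,"gripper": 1},
])

```text
time: 3.95
position: [0.4445, 0.1571, 0.0298]
tcp_rot: [0.0, 0.705, -0.001, 0.709]
contact_force: [-3.1, -0.9, 9.6]
finger_gap: 0.0001
```

```bash
python3 -c "
from h import *
plan([.4415,.156,.033])
s=imaging.camera('side')
cv2.imwrite('pics/s5.png',cv2.resize(s[190:270,190:290],None,fx=7,fy=7,interpolation=2))
# jaw tip near corner on vertical plane y=.. for angles
C=np.array([.508,.150,0])+np.array([.008,0,0]);ax=np.array([.9945,-.1045,0]);ay=np.array([.1045,.9945,0])
for th in (0,.6,.8,.9,1.0,1.08):
  a=np.arctan2(102-44,73)-.9+th; r=np.hypot(58,73)
  p=C+ax*(-.02+r*np.cos(a)/1000)+ay*-.029+[0,0,.044+r*np.sin(a)/1000]
  uv=proj('side',p); print(th,((uv-[190,190])*7).round())
"
```

```text
axes x,y,z: [[0.005, -0.0, -1.0], [0.002, 1.0, -0.0], [1.0, -0.002, 0.005]]
pos [0.4445 0.1571 0.0298] t 3.95 F [-3.11 -0.92  9.64] gap 0.0001 q6 -1.319
shift mm [-3.2 -1.1 -3. ] turn deg [-0.09  0.31  0.02]
0 [565. 398.]
0.6 [555. 282.]
0.8 [532. 246.]
0.9 [516. 230.]
1.0 [498. 214.]
1.08 [482. 203.]
```

View pics/s5.png

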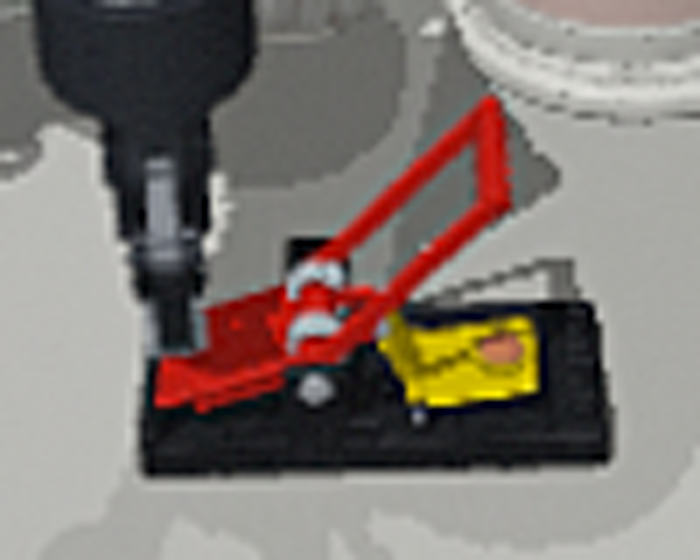

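>>> play_rows([
  {"x": 1.5,"y": 0,"z": 0,"wx": 0,"wy": 0,"wz": 0,"gripper": 1},
  {"x": 3,"y": 0,"z": 0,"wx": 0,"wy": 0,"wz": 0,"gripper": 1},
  {"x": 3,"y": 0,"z": 0,"wx": 0,"wy": 0,"wz": 0,"gripper": 1},
])

```text
time: 4.3
position: [0.4449, 0.1571, 0.0283]
tcp_rot: [0.0, 0.705, -0.001, 0.709]
contact_force: [-6.5, -2.1, 19.8]
finger_gap: 0.0001
```

```bash
python3 -c "
from h import *
plan([.4415,.156,.033])
s=imaging.camera('side')
cv2.imwrite('pics/s6.png',cv2.resize(s[190:270,190:290],None,fx=7,fy=7,interpolation=2))
"
```

```text
axes x,y,z: [[0.005, -0.001, -1.0], [0.001, 1.0, -0.001], [1.0, -0.001, 0.005]]
pos [0.4449 0.1571 0.0283] t 4.3 F [-6.53 -2.06 19.83] gap 0.0001 q6 -1.319
shift mm [-4.8 -1.1 -3.4] turn deg [-0.08  0.3   0.04]
```

View pics/s6.png

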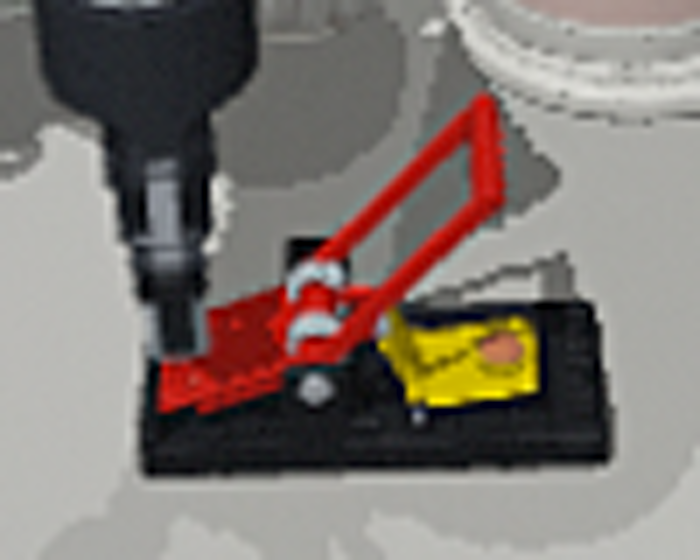

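The force jumped from 9.6 to 20 N, so the jaw is at its stop, past the catch. Now I'll ease off slowly.

>>> play_rows([
  {"x": -2,"y": 0,"z": 0,"wx": 0,"wy": 0,"wz": 0,"gripper": 1},
  {"x": -4,"y": 0,"z": 0,"wx": 0,"wy": 0,"wz": 0,"gripper": 1},
  {"x": -6,"y": 0,"z": 0,"wx": 0,"wy": 0,"wz": 0,"gripper": 1},
  {"x": -8,"y": 0,"z": 0,"wx": 0,"wy": 0,"wz": 0,"gripper": 1},
  {"x": -10,"y": 0,"z": 0,"wx": 0,"wy": 0,"wz": 0,"gripper": 1},
  {"x": -12,"y": 0,"z": 0,"wx": 0,"wy": 0,"wz": 0,"gripper": 1},
  {"x": -15,"y": 0,"z": 0,"wx": 0,"wy": 0,"wz": 0,"gripper": 1},
  {"x": -18,"y": 0,"z": 0,"wx": 0,"wy": 0,"wz": 0,"gripper": 1},
])

```text
time: 5.15
position: [0.4447, 0.1572, 0.0443]
tcp_rot: [0.001, 0.705, -0.001, 0.71]
contact_force: [-0.6, -0.1, -0.7]
finger_gap: 0.0
```

```bash
python3 -c "
from h import *
plan([.4415,.156,.08])
s=imaging.camera('side')
cv2.imwrite('pics/s7.png',cv2.resize(s[190:270,190:290],None,fx=7,fy=7,interpolation=2))
"
```

```text
axes x,y,z: [[0.007, 0.0, -1.0], [0.002, 1.0, 0.0], [1.0, -0.002, 0.007]]
pos [0.4447 0.1572 0.0443] t 5.15 F [-0.6  -0.1  -0.71] gap 0.0 q6 -1.319
shift mm [-35.7  -1.2  -3. ] turn deg [-0.09  0.39 -0.  ]
```

View pics/s7.png

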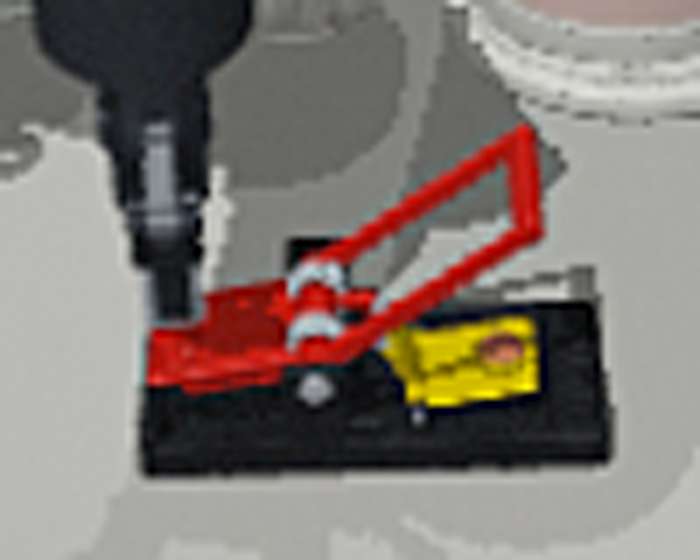

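>>> play_rows([
  {"x": -20,"y": 0,"z": 0,"wx": 0,"wy": 0.3,"wz": 0,"gripper": 1},
  {"x": -45,"y": 0,"z": 0,"wx": 0,"wy": 0.3,"wz": 0,"gripper": 1},
  {"x": -70,"y": 0,"z": 0,"wx": 0,"wy": 0.3,"wz": 0,"gripper": 0.06},
  {"x": -70,"y": 0,"z": -25,"wx": 0,"wy": 0.3,"wz": 0,"gripper": 0.06},
  {"x": -70,"y": 0,"z": -55,"wx": 0,"wy": 0.3,"wz": 0,"gripper": 0.06},
  {"x": -70,"y": 0,"z": -70,"wx": 0,"wy": 0.3,"wz": 0,"gripper": 0.06},
  {"x": -70,"y": 0,"z": -70,"wx": 0,"wy": 0.3,"wz": 0,"gripper": 0.06},
])

```text
time: 5.9
position: [0.3719, 0.157, 0.1132]
tcp_rot: [0.0, 0.707, -0.001, 0.707]
contact_force: [-0.1, -1.3, -0.5]
finger_gap: 0.04
```

```bash
python3 -c "
from h import *
plan([.385,.156,.006])
s=imaging.camera('side');t=imaging.camera('top')
cv2.imwrite('pics/s8.png',cv2.resize(s[150:270,170:290],None,fx=5,fy=5,interpolation=2))
cv2.imwrite('pics/t8.png',cv2.resize(t[175:255,265:345],None,fx=7,fy=7,interpolation=2))
"
```

```text
axes x,y,z: [[-0.001, -0.001, -1.0], [0.001, 1.0, -0.001], [1.0, -0.001, -0.001]]
pos [0.3719 0.157  0.1132] t 5.9 F [-0.08 -1.26 -0.49] gap 0.04 q6 -1.278
shift mm [107.2  -0.9  13.2] turn deg [-0.05 -0.05  0.03]
```

View pics/s8.png

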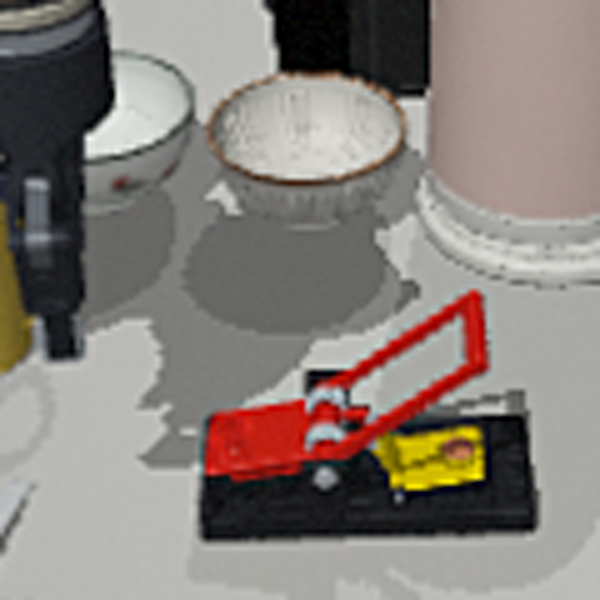

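View pics/t8.png

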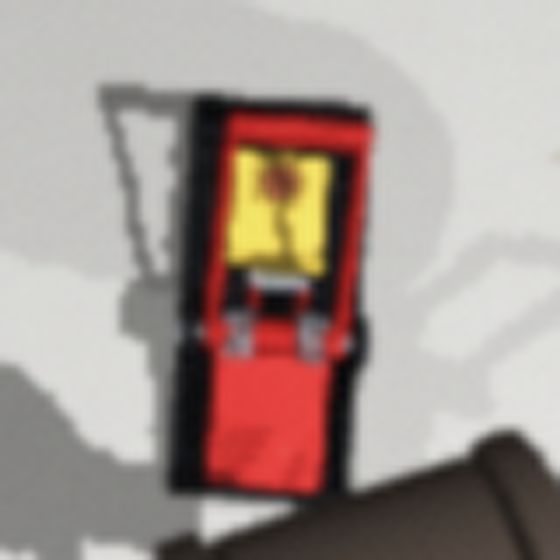

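The trap stays set with the finger clear of it. Next I'll work out its present pose.

```bash
python3 -c "
from h import *
T=lambda x,y:(265+x/7-.43,175+y/7-.43); S=lambda x,y:(170+x/5-.4,150+y/5-.4)
for a,z in [((370,107),.018),((197,98),.018),((170,490),.006)]: print(a,onz('top',T(*a),z).round(4))
for a,z in [((535,528),0),((203,540),0)]: print('side',a,onz('side',S(*a),z).round(4))
"
```

```text
(370, 107) [0.596  0.1021 0.018 ]
(197, 98) [0.6016 0.1751 0.018 ]
(170, 490) [0.4371 0.1915 0.006 ]
side (535, 528) [0.5976 0.1052 0.    ]
side (203, 540) [ 0.4293  0.1207 -0.    ]
```

>>> play_rows([
  {"x": 25,"y": -4,"z": 13,"wx": 0,"wy": 0,"wz": 0,"gripper": 0.06},
  {"x": 50,"y": -4,"z": 13,"wx": 0,"wy": 0,"wz": 0,"gripper": 0.06},
  {"x": 75,"y": -4,"z": 13,"wx": 0,"wy": 0,"wz": 0,"gripper": 0.06},
  {"x": 92,"y": -4,"z": 13,"wx": 0,"wy": 0,"wz": 0,"gripper": 0.06},
  {"x": 103,"y": -4,"z": 13,"wx": 0,"wy": 0,"wz": 0,"gripper": 0.06},
  {"x": 107,"y": -4,"z": 13,"wx": 0,"wy": 0,"wz": 0,"gripper": 0.06},
  {"x": 107,"y": -4,"z": 13,"wx": 0,"wy": 0,"wz": 0,"gripper": 0.06},
])

```text
time: 6.7
position: [0.3877, 0.1533, 0.0066]
tcp_rot: [0.001, 0.707, -0.001, 0.707]
contact_force: [-0.1, -0.6, 0.3]
finger_gap: 0.04
```

```bash
python3 -c "
from h import *
plan([.425,.153,.006])
s=imaging.camera('side')
cv2.imwrite('pics/s9.png',cv2.resize(s[150:270,170:290],None,fx=5,fy=5,interpolation=2))
"
```

```text
axes x,y,z: [[0.001, -0.0, -1.0], [0.002, 1.0, -0.0], [1.0, -0.002, 0.001]]
pos [0.3877 0.1533 0.0066] t 6.7 F [-0.13 -0.57  0.31] gap 0.04 q6 -1.296
shift mm [ 0.6 -0.2 37.3] turn deg [-0.11  0.04  0.01]
```

View pics/s9.png

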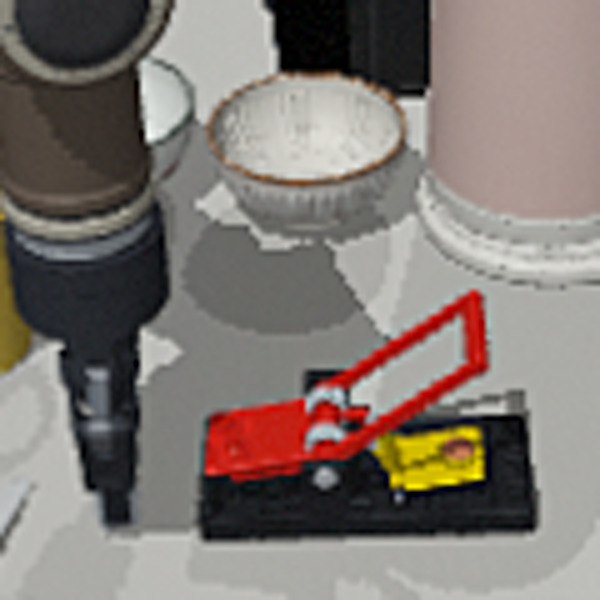

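>>> play_rows([
  {"x": 0,"y": 0,"z": 10,"wx": 0,"wy": 0,"wz": 0,"gripper": 0.06},
  {"x": 0,"y": 0,"z": 20,"wx": 0,"wy": 0,"wz": 0,"gripper": 0.06},
  {"x": 0,"y": 0,"z": 27,"wx": 0,"wy": 0,"wz": 0,"gripper": 0.06},
  {"x": 0,"y": 0,"z": 33,"wx": 0,"wy": 0,"wz": 0,"gripper": 0.06},
  {"x": 0,"y": 0,"z": 39,"wx": 0,"wy": 0,"wz": 0,"gripper": 0.06},
  {"x": 0,"y": 0,"z": 45,"wx": 0,"wy": 0,"wz": 0,"gripper": 0.06},
  {"x": 0,"y": 0,"z": 51,"wx": 0,"wy": 0,"wz": 0,"gripper": 0.06},
  {"x": 0,"y": 0,"z": 56,"wx": 0,"wy": 0,"wz": 0,"gripper": 0.06},
])

```text
time: 7.55
position: [0.4437, 0.1532, 0.0067]
tcp_rot: [0.001, 0.707, -0.001, 0.708]
contact_force: [-1.0, 0.2, -1.1]
finger_gap: 0.0403
```

```bash
python3 -c "
from h import *
plan([.6,.153,.006])
s=imaging.camera('side');t=imaging.camera('top')
cv2.imwrite('pics/s10.png',cv2.resize(s[150:270,170:290],None,fx=5,fy=5,interpolation=2))
cv2.imwrite('pics/t10.png',cv2.resize(t[165:245,265:345],None,fx=7,fy=7,interpolation=2))
"
```

```text
axes x,y,z: [[0.001, 0.0, -1.0], [0.002, 1.0, 0.0], [1.0, -0.002, 0.001]]
pos [0.4437 0.1532 0.0067] t 7.55 F [-1.02  0.18 -1.12] gap 0.0403 q6 -1.329
shift mm [1.000e+00 1.000e-01 1.563e+02] turn deg [-0.1   0.08 -0.01]
```

View pics/s10.png

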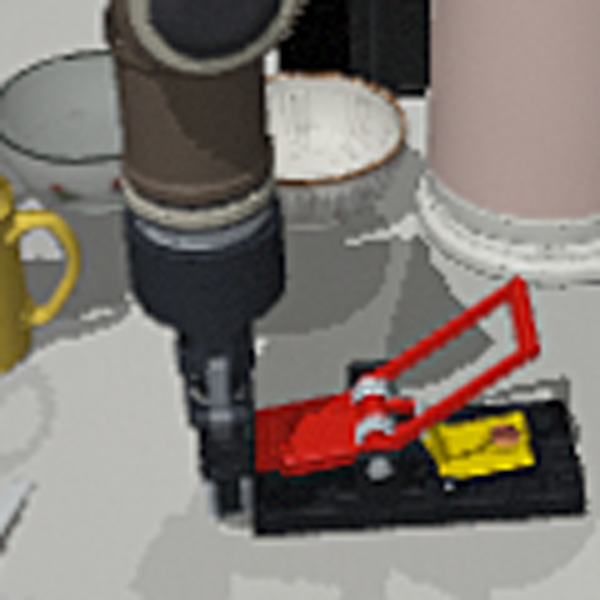

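View pics/t10.png

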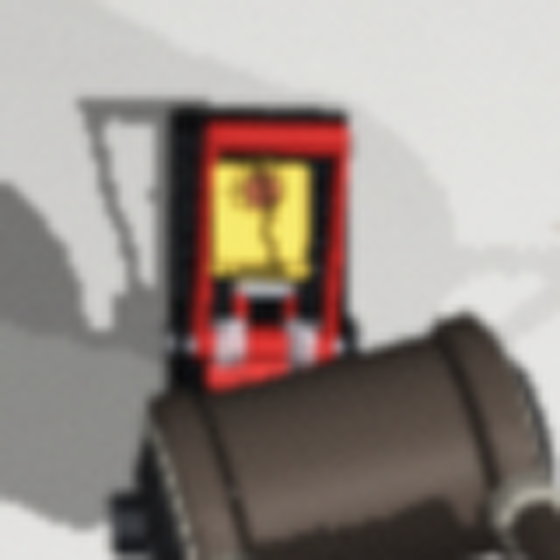

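>>> play_rows([
  {"x": 0,"y": 0,"z": 8,"wx": 0,"wy": 0,"wz": 0,"gripper": 0.06},
  {"x": 0,"y": 0,"z": 18,"wx": 0,"wy": 0,"wz": 0,"gripper": 0.06},
  {"x": 0,"y": 0,"z": 29,"wx": 0,"wy": 0,"wz": 0,"gripper": 0.06},
  {"x": 0,"y": 0,"z": 40,"wx": 0,"wy": 0,"wz": 0,"gripper": 0.06},
  {"x": 0,"y": 0,"z": 51,"wx": 0,"wy": 0,"wz": 0,"gripper": 0.06},
  {"x": 0,"y": 0,"z": 61,"wx": 0,"wy": 0,"wz": 0,"gripper": 0.06},
  {"x": 0,"y": 0,"z": 69,"wx": 0,"wy": 0,"wz": 0,"gripper": 0.06},
  {"x": 0,"y": 0,"z": 75,"wx": 0,"wy": 0,"wz": 0,"gripper": 0.06},
])

```text
time: 8.45
position: [0.5188, 0.153, 0.007]
tcp_rot: [0.001, 0.707, -0.001, 0.707]
contact_force: [-3.3, -0.1, 1.4]
finger_gap: 0.0399
```

>>> play_rows([
  {"x": 0,"y": 0,"z": 8,"wx": 0,"wy": 0,"wz": 0,"gripper": 0.06},
  {"x": 0,"y": 0,"z": 18,"wx": 0,"wy": 0,"wz": 0,"gripper": 0.06},
  {"x": 0,"y": 0,"z": 28,"wx": 0,"wy": 0,"wz": 0,"gripper": 0.06},
  {"x": 0,"y": 0,"z": 38,"wx": 0,"wy": 0,"wz": 0,"gripper": 0.06},
  {"x": 0,"y": 0,"z": 48,"wx": 0,"wy": 0,"wz": 0,"gripper": 0.06},
  {"x": 0,"y": 0,"z": 56,"wx": 0,"wy": 0,"wz": 0,"gripper": 0.06},
  {"x": 0,"y": 0,"z": 62,"wx": 0,"wy": 0,"wz": 0,"gripper": 0.06},
  {"x": 0,"y": 0,"z": 65,"wx": 0,"wy": 0,"wz": 0,"gripper": 0.06},
])

```text
time: 9.25
position: [0.5837, 0.1529, 0.0072]
tcp_rot: [0.001, 0.707, -0.001, 0.707]
contact_force: [-3.7, -0.2, 2.9]
finger_gap: 0.0402
```

```bash
python3 -c "
from h import *
plan([.605,.153,.006])
s=imaging.camera('side');t=imaging.camera('top')
cv2.imwrite('pics/s11.png',cv2.resize(s[150:270,210:350],None,fx=5,fy=5,interpolation=2))
cv2.imwrite('pics/t11.png',cv2.resize(t[115:205,260:350],None,fx=6,fy=6,interpolation=2))
"
```

```text
axes x,y,z: [[0.001, 0.0, -1.0], [0.002, 1.0, 0.0], [1.0, -0.002, 0.001]]
pos [0.5837 0.1529 0.0072] t 9.25 F [-3.65 -0.2   2.94] gap 0.0402 q6 -1.385
shift mm [ 1.2  0.1 21.3] turn deg [-0.11  0.05 -0.  ]
```

View pics/s11.png

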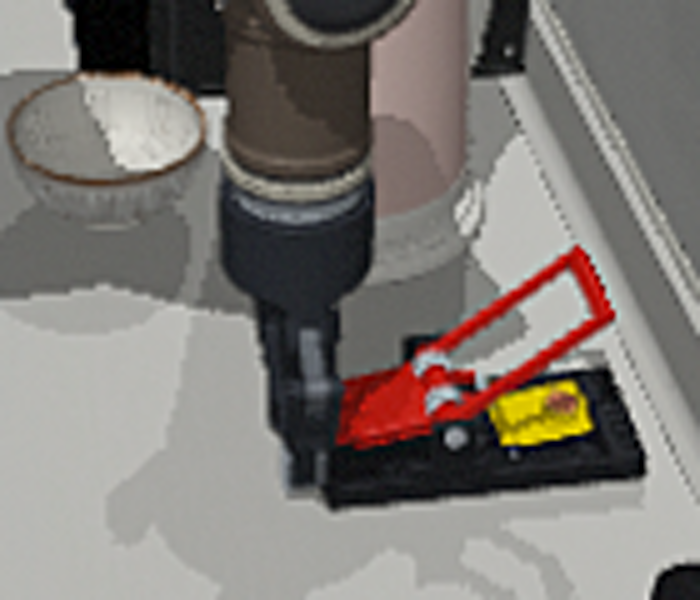

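View pics/t11.png

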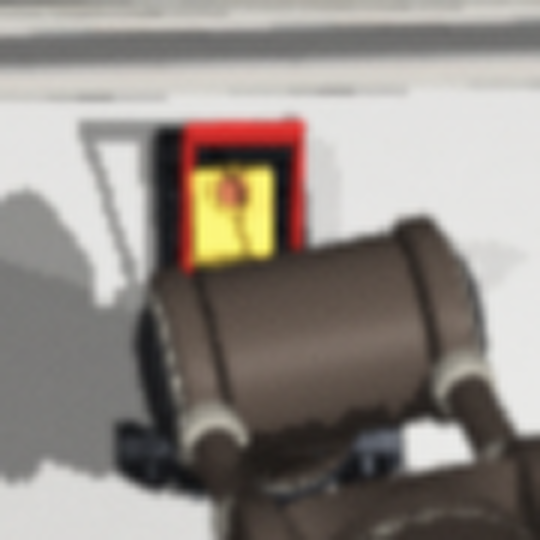

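>>> play_rows([
  {"x": 0,"y": 0,"z": 3,"wx": 0,"wy": 0,"wz": 0,"gripper": 0.06},
  {"x": 0,"y": 0,"z": 6,"wx": 0,"wy": 0,"wz": 0,"gripper": 0.06},
  {"x": 0,"y": 0,"z": 9,"wx": 0,"wy": 0,"wz": 0,"gripper": 0.06},
  {"x": 0,"y": 0,"z": 12,"wx": 0,"wy": 0,"wz": 0,"gripper": 0.06},
  {"x": 0,"y": 0,"z": 14,"wx": 0,"wy": 0,"wz": 0,"gripper": 0.06},
  {"x": 0,"y": 0,"z": 15,"wx": 0,"wy": 0,"wz": 0,"gripper": 0.06},
  {"x": 0,"y": 0,"z": 16,"wx": 0,"wy": 0,"wz": 0,"gripper": 0.06},
])

```text
time: 10.05
position: [0.5989, 0.1529, 0.007]
tcp_rot: [0.001, 0.707, -0.001, 0.707]
contact_force: [-2.6, -0.3, 1.4]
finger_gap: 0.0403
```

```bash
python3 -c "
from h import *
plan([.61,.153,.006])
s=imaging.camera('side');t=imaging.camera('top')
cv2.imwrite('pics/s12.png',cv2.resize(s[180:260,260:360],None,fx=7,fy=7,interpolation=2))
cv2.imwrite('pics/t12.png',cv2.resize(t[115:175,270:340],None,fx=8,fy=8,interpolation=2))
"
```

```text
axes x,y,z: [[0.0, -0.0, -1.0], [0.002, 1.0, -0.0], [1.0, -0.002, 0.0]]
pos [0.5989 0.1529 0.007 ] t 10.05 F [-2.57 -0.29  1.4 ] gap 0.0403 q6 -1.389
shift mm [ 1.   0.1 11.1] turn deg [-0.1   0.01  0.  ]
```

View pics/s12.png

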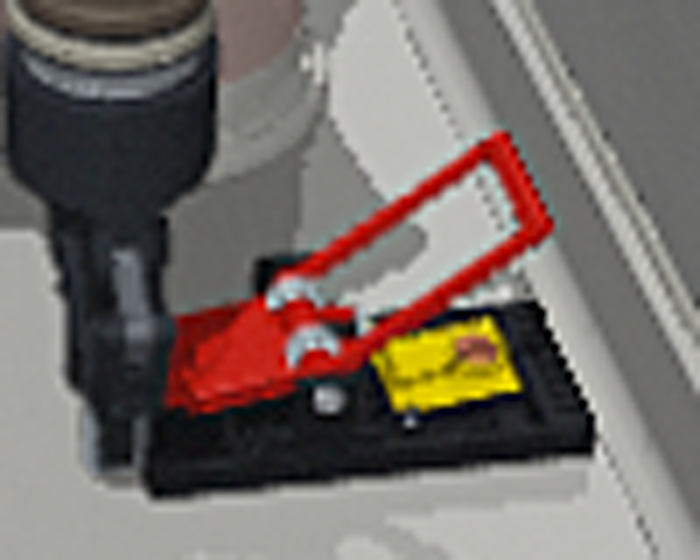

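View pics/t12.png

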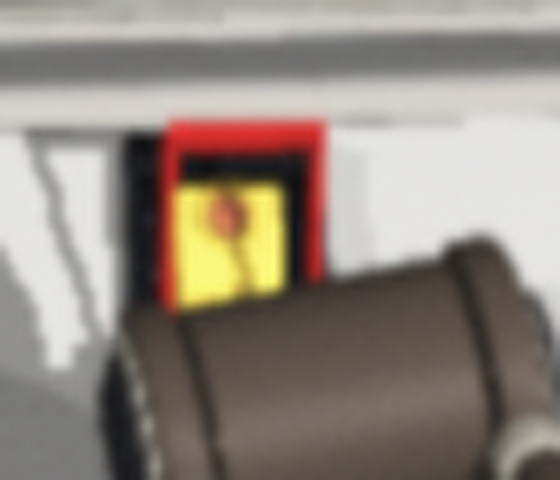

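>>> play_rows([
  {"x": 0,"y": 0,"z": 1,"wx": 0,"wy": 0,"wz": 0,"gripper": 0.06},
  {"x": 0,"y": 0,"z": 2,"wx": 0,"wy": 0,"wz": 0,"gripper": 0.06},
  {"x": 0,"y": 0,"z": 3,"wx": 0,"wy": 0,"wz": 0,"gripper": 0.06},
  {"x": 0,"y": 0,"z": 4,"wx": 0,"wy": 0,"wz": 0,"gripper": 0.06},
  {"x": 0,"y": 0,"z": 4,"wx": 0,"wy": 0,"wz": 0,"gripper": 0.06},
])

```text
time: 10.65
position: [0.6035, 0.1529, 0.007]
tcp_rot: [0.001, 0.707, -0.001, 0.708]
contact_force: [-1.3, 0.6, -0.5]
finger_gap: 0.0399
```

>>> play_rows([
  {"x": 0,"y": 0,"z": 1,"wx": 0,"wy": 0,"wz": 0,"gripper": 0.06},
  {"x": 0,"y": 0,"z": 2,"wx": 0,"wy": 0,"wz": 0,"gripper": 0.06},
  {"x": 0,"y": 0,"z": 2,"wx": 0,"wy": 0,"wz": 0,"gripper": 0.06},
])

```text
time: 10.95
position: [0.6055, 0.1529, 0.0071]
tcp_rot: [0.001, 0.707, -0.001, 0.708]
contact_force: [-1.2, 0.7, 0.3]
finger_gap: 0.0404
```

>>> play_rows([
  {"x": 0,"y": 0,"z": 1,"wx": 0,"wy": 0,"wz": 0,"gripper": 0.06},
  {"x": 0,"y": 0,"z": 2,"wx": 0,"wy": 0,"wz": 0,"gripper": 0.06},
  {"x": 0,"y": 0,"z": 2,"wx": 0,"wy": 0,"wz": 0,"gripper": 0.06},
])

```text
time: 11.25
position: [0.6074, 0.1529, 0.0071]
tcp_rot: [0.001, 0.707, -0.001, 0.708]
contact_force: [-0.9, -0.6, 0.4]
finger_gap: 0.0399
```

>>> play_rows([
  {"x": 0,"y": 0,"z": 1,"wx": 0,"wy": 0,"wz": 0,"gripper": 0.06},
  {"x": 0,"y": 0,"z": 2,"wx": 0,"wy": 0,"wz": 0,"gripper": 0.06},
  {"x": 0,"y": 0,"z": 2,"wx": 0,"wy": 0,"wz": 0,"gripper": 0.06},
])

```text
time: 11.55
position: [0.6094, 0.1529, 0.0071]
tcp_rot: [0.001, 0.707, -0.001, 0.708]
contact_force: [-2.4, -0.4, -0.5]
finger_gap: 0.0399
```

```bash
python3 -c "
from h import *
plan([.61,.153,.006])
s=imaging.camera('side');t=imaging.camera('top')
cv2.imwrite('pics/s13.png',cv2.resize(s[180:260,260:360],None,fx=7,fy=7,interpolation=2))
cv2.imwrite('pics/t13.png',cv2.resize(t[115:175,270:340],None,fx=8,fy=8,interpolation=2))
"
```

```text
axes x,y,z: [[0.002, 0.0, -1.0], [0.002, 1.0, 0.0], [1.0, -0.002, 0.002]]
pos [0.6094 0.1529 0.0071] t 11.55 F [-2.36 -0.35 -0.51] gap 0.0399 q6 -1.392
shift mm [1.1 0.1 0.6] turn deg [-0.11  0.09 -0.  ]
```

View pics/s13.png

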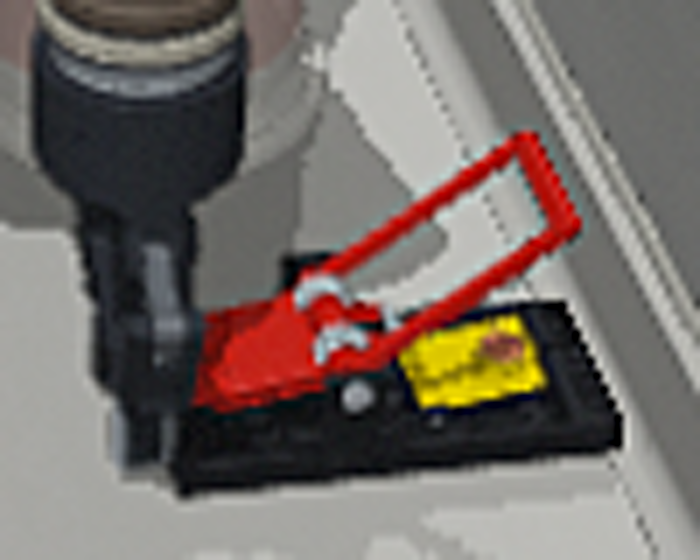

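View pics/t13.png

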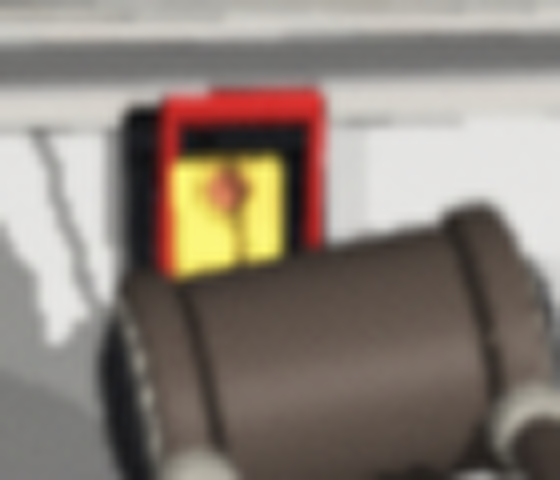

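>>> play_rows([
  {"x": 0,"y": 0,"z": 1,"wx": 0,"wy": 0,"wz": 0,"gripper": 0.06},
  {"x": 0,"y": 0,"z": 2,"wx": 0,"wy": 0,"wz": 0,"gripper": 0.06},
  {"x": 0,"y": 0,"z": 2,"wx": 0,"wy": 0,"wz": 0,"gripper": 0.06},
])

```text
time: 11.95
position: [0.6113, 0.1529, 0.0071]
tcp_rot: [0.001, 0.707, -0.001, 0.708]
contact_force: [-1.5, 0.4, -0.3]
finger_gap: 0.0404
```

```bash
python3 -c "
from h import *
for x in (.78,.786,.79): print((proj('top',[x,.19,.018])-[270,115])*8)
print(onz('top',(270+135/8-.44,115+105/8-.44),.018), onz('side',(260+615/7-.43,180+447/7-.43),0))
"
```

```text
[126.19181262 126.31444373]
[125.69178512 111.04084768]
[125.35903703 100.8687274 ]
[0.7896981  0.18768886 0.018     ] [0.79002416 0.12150283 0.        ]
```

>>> play_rows([
  {"x": 0,"y": 0,"z": 1,"wx": 0,"wy": 0,"wz": 0,"gripper": 0.06},
  {"x": 0,"y": 0,"z": 2,"wx": 0,"wy": 0,"wz": 0,"gripper": 0.06},
  {"x": 0,"y": 0,"z": 2,"wx": 0,"wy": 0,"wz": 0,"gripper": 0.06},
])

```text
time: 12.25
position: [0.6134, 0.1529, 0.0071]
tcp_rot: [0.001, 0.707, -0.001, 0.708]
contact_force: [-1.5, -0.8, 0.4]
finger_gap: 0.0403
```

>>> play_rows([
  {"x": 0,"y": 0,"z": 1,"wx": 0,"wy": 0,"wz": 0,"gripper": 0.06},
  {"x": 0,"y": 0,"z": 2,"wx": 0,"wy": 0,"wz": 0,"gripper": 0.06},
  {"x": 0,"y": 0,"z": 2,"wx": 0,"wy": 0,"wz": 0,"gripper": 0.06},
])

```text
time: 12.55
position: [0.6155, 0.1529, 0.0071]
tcp_rot: [0.001, 0.707, -0.001, 0.708]
contact_force: [-1.8, -1.3, 1.1]
finger_gap: 0.0402
```

```bash
python3 -c "
from h import *
plan([.61,.153,.006])
s=imaging.camera('side');t=imaging.camera('top')
cv2.imwrite('pics/s14.png',cv2.resize(s[180:260,260:360],None,fx=7,fy=7,interpolation=2))
cv2.imwrite('pics/t14.png',cv2.resize(t[115:175,270:340],None,fx=8,fy=8,interpolation=2))
"
```

```text
axes x,y,z: [[0.002, 0.0, -1.0], [0.002, 1.0, 0.0], [1.0, -0.002, 0.002]]
pos [0.6155 0.1529 0.0071] t 12.55 F [-1.81 -1.33  1.06] gap 0.0402 q6 -1.394
shift mm [ 1.1  0.1 -5.5] turn deg [-0.1   0.09 -0.  ]
```

View pics/s14.png

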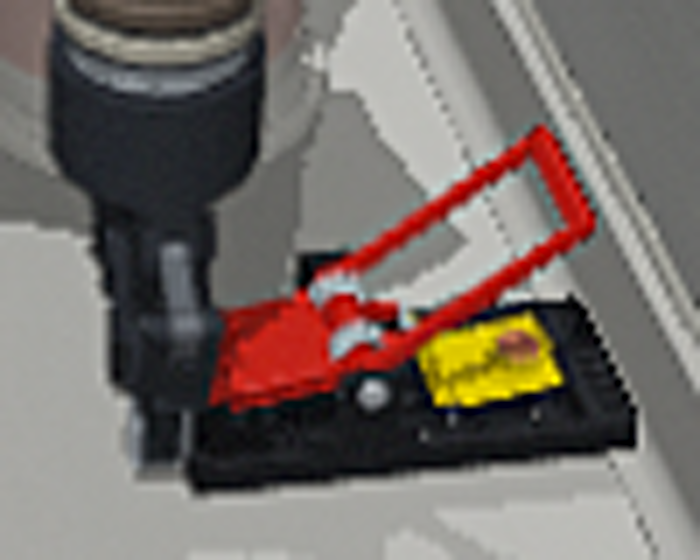

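View pics/t14.png

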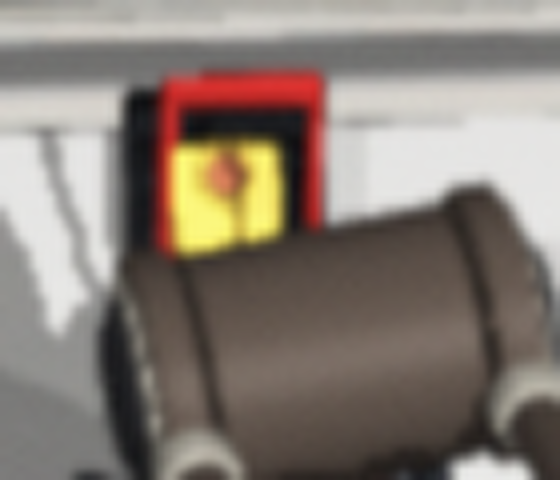

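The trap front has passed the dashed line with no rise in force. So the light strip lies flat, and the face is the dark band, at x of about 0.80. I'll keep going in small steps.

>>> play_rows([
  {"x": 0,"y": 0,"z": 1,"wx": 0,"wy": 0,"wz": 0,"gripper": 0.06},
  {"x": 0,"y": 0,"z": 2,"wx": 0,"wy": 0,"wz": 0,"gripper": 0.06},
  {"x": 0,"y": 0,"z": 3,"wx": 0,"wy": 0,"wz": 0,"gripper": 0.06},
  {"x": 0,"y": 0,"z": 3,"wx": 0,"wy": 0,"wz": 0,"gripper": 0.06},
])

```text
time: 13.05
position: [0.6184, 0.1529, 0.0071]
tcp_rot: [0.001, 0.707, -0.001, 0.708]
contact_force: [-1.5, -0.3, 0.5]
finger_gap: 0.0401
```

>>> play_rows([
  {"x": 0,"y": 0,"z": 1,"wx": 0,"wy": 0,"wz": 0,"gripper": 0.06},
  {"x": 0,"y": 0,"z": 2,"wx": 0,"wy": 0,"wz": 0,"gripper": 0.06},
  {"x": 0,"y": 0,"z": 2,"wx": 0,"wy": 0,"wz": 0,"gripper": 0.06},
])

```text
time: 13.35
position: [0.6204, 0.1528, 0.0071]
tcp_rot: [0.001, 0.707, -0.001, 0.708]
contact_force: [-1.7, 0.6, -0.4]
finger_gap: 0.0403
```

>>> play_rows([
  {"x": 0,"y": 0,"z": 1,"wx": 0,"wy": 0,"wz": 0,"gripper": 0.06},
  {"x": 0,"y": 0,"z": 2,"wx": 0,"wy": 0,"wz": 0,"gripper": 0.06},
  {"x": 0,"y": 0,"z": 2,"wx": 0,"wy": 0,"wz": 0,"gripper": 0.06},
])

```text
time: 13.65
position: [0.6225, 0.1528, 0.0071]
tcp_rot: [0.001, 0.707, -0.001, 0.708]
contact_force: [-1.8, -0.8, 0.6]
finger_gap: 0.0403
```

>>> play_rows([
  {"x": 0,"y": 0,"z": 1,"wx": 0,"wy": 0,"wz": 0,"gripper": 0.06},
  {"x": 0,"y": 0,"z": 2,"wx": 0,"wy": 0,"wz": 0,"gripper": 0.06},
  {"x": 0,"y": 0,"z": 2,"wx": 0,"wy": 0,"wz": 0,"gripper": 0.06},
])

```text
time: 13.95
position: [0.6225, 0.1528, 0.0069]
tcp_rot: [0.0, 0.708, -0.001, 0.706]
contact_force: [-5.6, 0.0, 4.1]
finger_gap: 0.0403
```

```bash
python3 -c "
from h import *
plan([.61,.153,.006])
s=imaging.camera('side');t=imaging.camera('top')
cv2.imwrite('pics/s15.png',cv2.resize(s[180:260,260:360],None,fx=7,fy=7,interpolation=2))
cv2.imwrite('pics/t15.png',cv2.resize(t[115:175,270:340],None,fx=8,fy=8,interpolation=2))
"
```

```text
axes x,y,z: [[-0.003, -0.0, -1.0], [0.002, 1.0, -0.0], [1.0, -0.002, -0.003]]
pos [0.6225 0.1528 0.0069] t 13.95 F [-5.59  0.05  4.1 ] gap 0.0403 q6 -1.396
shift mm [  1.    0.2 -12.5] turn deg [-0.1  -0.17  0.02]
```

View pics/s15.png

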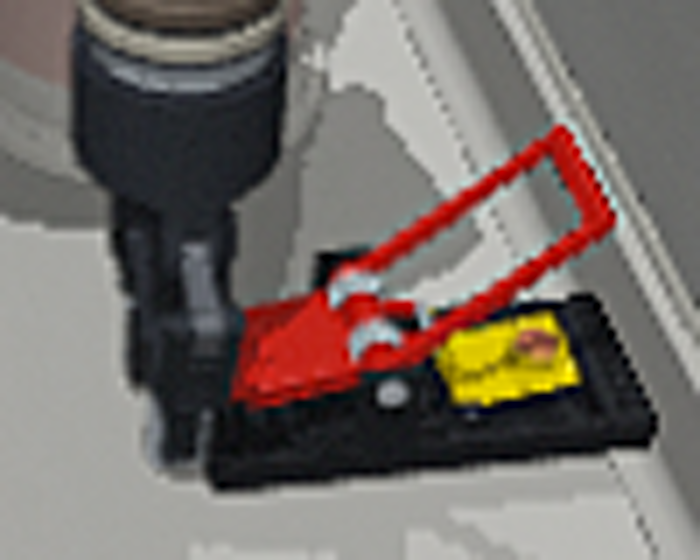

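View pics/t15.png

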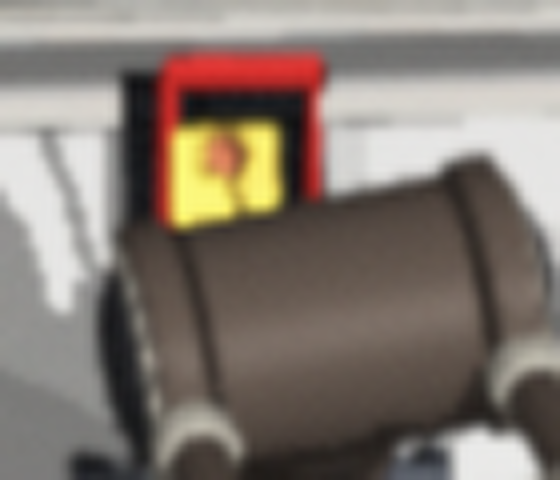

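The TCP has stopped and the force is rising, so the trap is on the upstand. I'll press lightly to seat it, then back off.

>>> play_rows([
  {"x": 0,"y": 0,"z": 1,"wx": 0,"wy": 0,"wz": 0,"gripper": 0.06},
  {"x": 0,"y": 0,"z": 2,"wx": 0,"wy": 0,"wz": 0,"gripper": 0.06},
  {"x": 0,"y": 0,"z": 2,"wx": 0,"wy": 0,"wz": 0,"gripper": 0.06},
])

```text
time: 14.35
position: [0.6225, 0.1528, 0.0067]
tcp_rot: [0.0, 0.71, -0.001, 0.705]
contact_force: [-9.8, 0.8, 6.5]
finger_gap: 0.0403
```

```bash
python3 -c "
from h import *
plan([.5,.153,.006]); print(arm.get_obs()['ft_torque'])"
```

```text
axes x,y,z: [[-0.007, -0.001, -1.0], [0.002, 1.0, -0.001], [1.0, -0.002, -0.007]]
pos [0.6225 0.1528 0.0067] t 14.35 F [-9.82  0.8   6.52] gap 0.0403 q6 -1.397
shift mm [   1.6   -0.  -122.5] turn deg [-0.11 -0.42  0.04]
[0.00437083 1.3888367  0.03584758]
```

>>> play_rows([
  {"x": 0,"y": 0,"z": -2,"wx": 0,"wy": 0,"wz": 0,"gripper": 0.06},
  {"x": 0,"y": 0,"z": -5,"wx": 0,"wy": 0,"wz": 0,"gripper": 0.06},
  {"x": 0,"y": 0,"z": -12,"wx": 0,"wy": 0,"wz": 0,"gripper": 0.06},
  {"x": 0,"y": 0,"z": -25,"wx": 0,"wy": 0,"wz": 0,"gripper": 0.06},
  {"x": 0,"y": 0,"z": -45,"wx": 0,"wy": 0,"wz": 0,"gripper": 0.06},
  {"x": 0,"y": 0,"z": -70,"wx": 0,"wy": 0,"wz": 0,"gripper": 0.06},
  {"x": -20,"y": 0,"z": -100,"wx": 0,"wy": 0,"wz": 0,"gripper": 0.06},
  {"x": -55,"y": 0,"z": -130,"wx": 0,"wy": 0,"wz": 0,"gripper": 0.06},
])

```text
time: 15.15
position: [0.4932, 0.1525, 0.0603]
tcp_rot: [0.0, 0.708, -0.001, 0.706]
contact_force: [-0.0, 0.4, 0.4]
finger_gap: 0.0403
```

>>> play_rows([
  {"x": -35,"y": 0,"z": -30,"wx": 0,"wy": 0,"wz": 0,"gripper": 0.06},
  {"x": -70,"y": 0,"z": -60,"wx": 0,"wy": 0,"wz": 0,"gripper": 0.06},
  {"x": -100,"y": 0,"z": -80,"wx": 0,"wy": 0,"wz": 0,"gripper": 0.06},
  {"x": -110,"y": 0,"z": -90,"wx": 0,"wy": 0,"wz": 0,"gripper": 0.06},
  {"x": -110,"y": 0,"z": -90,"wx": 0,"wy": 0,"wz": 0,"gripper": 0.06},
])

```text
time: 15.65
position: [0.4069, 0.1537, 0.1743]
tcp_rot: [0.001, 0.705, 0.0, 0.71]
contact_force: [0.9, 0.2, -0.1]
finger_gap: 0.0403
```

```bash
python3 -c "
from h import *
plan([.61,.153,.006])
s=imaging.camera('side');t=imaging.camera('top')
cv2.imwrite('pics/s16f.png',s)
cv2.imwrite('pics/s16.png',cv2.resize(s[180:260,260:360],None,fx=7,fy=7,interpolation=2))
cv2.imwrite('pics/t16.png',cv2.resize(t[110:190,265:345],None,fx=7,fy=7,interpolation=2));cv2.imwrite('pics/t16f.png',t)
"
```

```text
axes x,y,z: [[0.007, 0.002, -1.0], [0.001, 1.0, 0.002], [1.0, -0.001, 0.007]]
pos [0.4069 0.1537 0.1743] t 15.65 F [ 0.93  0.15 -0.08] gap 0.0403 q6 -1.308
shift mm [169.7  -0.8 201.9] turn deg [-0.07  0.42 -0.09]
```

View pics/s16.png

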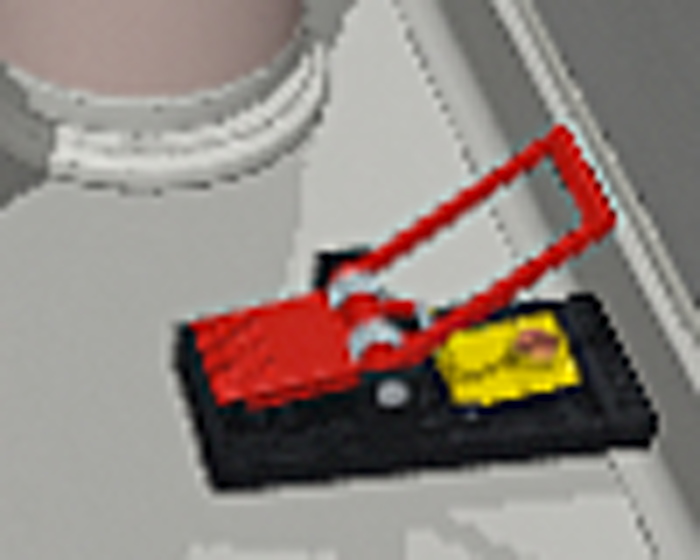

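View pics/t16.png

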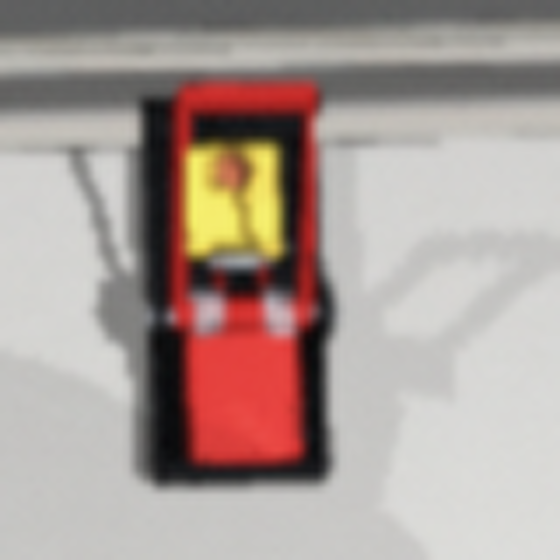

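View pics/t16f.png

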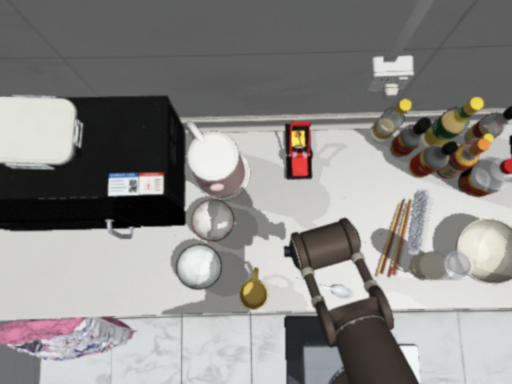

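```bash
python3 -c "
from h import *
T=lambda x,y:(265+x/7-.43,110+y/7-.43); S=lambda x,y:(260+x/7-.43,180+y/7-.43)
for a,z in [((155,484),0),((325,478),0),((147,98),.018)]: print('top',onz('top',T(*a),z).round(4))
for a,z in [((215,490),0),((652,445),0),((180,328),.022),((205,462),.022)]: print('side',onz('side',S(*a),z).round(4))
"
```

```text
top [0.6355 0.1909 0.    ]
top [0.6363 0.1176 0.    ]
top [0.8027 0.1899 0.018 ]
side [ 0.6363  0.1205 -0.    ]
side [0.8042 0.1205 0.    ]
side [0.6357 0.1881 0.022 ]
side [0.6301 0.1127 0.022 ]
```

```bash
python3 -c "
from plant import arm
print(arm.job_done())"
```

```text
the job is handed in; nothing more can be done
None
```

The trap is set and standing with its treadle end against the upstand, square to it, in the clear stretch between the kettle and the bottles. I handed the job in at about 15.7 s; no verdict was reported.

**Setting:** I pressed the lever down with the closed fingertips until the force jumped to about 20 N at the stop. Then I eased off slowly, and the jaw stayed open with no force on the tool. The press slid the trap about 8 mm towards the wall.

**Placing:** I slid the trap to the wall with two part-open fingertips on its rear face. The first push took out its yaw of about 6°. I stopped when the fingers could go no further against the upstand and the force reached about 10 N, then backed straight off.

**Last checks:**
- The jaw is still up and caught, and the robot touches nothing.
- The trap's front end measures about x = 0.803–0.804, where the fingers stopped.
- Three of four rear-corner readings and the near long edge agree on squareness within about 1°. One reading on a blurred corner was 6 mm off, and I did not count it.
- The bowls, mug and kettle look unmoved in the top picture.

**One disagreement:** my first estimate of the wall face, x = 0.786, was wrong. I had taken a flat light strip at the wall's foot for the upstand. The force showed the real face at about 0.803.

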